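# Seat the bearing gauge blade on its locating pin

## Task

Take the steel gauge blade from the cork mat by its blue rib, lay it flat in the channel of the aluminium holder, slide it with its notch over the brass pin and press it gently but positively home against the pin for half a second (4 N or more, never above 15 N on the pin) while not leaning on the blade (under 20 N in all on the holder). Then push the red keeper fully across over the blade's tail, leaving the blade home, and let go. Leave everything else where it is.

Things in the scene. Friction and masses are not known exactly. Their poses are not given: they have to be found in the camera images.
- holder: Fixed aluminium blade holder, plate 20 mm thick, x -105 to 105, y -50 to 85 mm. Origin at worktop level under the channel's middle; x runs along the channel towards the pin, z up. The plate's top is the channel's floor; dark rails, inner faces at y = +-18 mm, 10 mm thick, 6 mm high, x -90 to 90 mm, are its sides. Ends open. While the blade is pressed home it should bear on the holder with under 20 N in all.
- pin_slot (a point): Middle of the black slot in the channel's floor: 68 mm from the holder's origin along its x, on the centre line, 20 mm above the worktop. In the slot stands the brass locating pin (pin_c0 in the rules), 8 mm diameter, rising 10 mm from the floor, its axis anywhere within 8 mm of this point along x. It is clamped rigidly; where it stands is not reported: feel for it. A push of 4 to 15 N on it is right, more spoils it.
- blade: Steel gauge blade, 130 mm long (x), 30 mm wide (y), 4 mm thick, about 0.14 kg, lying flat on a 4 mm cork mat. Origin at the centre of its underside, z up, x towards the notched end (65 mm from the origin). On its top, in the middle, stands the blue finger rib to hold it by: 40 mm along x, 12 mm along y, from z = 4 to 28 mm. In the channel the rails stand 2 mm above its top: keep fingertips 7 mm or more above its underside.
- notch (a point): The middle of the bottom of the blade's notch, at the underside: 45 mm from the blade's origin along its x. The notch is open at the blade's end: a slot 10 mm wide and 12 mm long, then a mouth that widens over the last 8 mm to 20 mm. With the blade fully home the notch's bottom bears on the pin, so this point is 4 mm on the tail side of the pin's axis.
- keeper (a joint): Travel of the red keeper along the holder's -y, in m: 0 = open (clear of the channel), 0.030 = fully across, its tongue over the tail of the blade, 3 mm above the blade's top. About 2 N move it, it stays where it is left and ends on a hard stop.
- keeper_knob (a point): Top centre of the keeper's round upright red knob, 14 mm diameter, rising from 31 to 53 mm above the worktop. In the holder's frame it is at x = -30 mm, y = 59 mm when open and 29 mm when closed. The tongue under it is 14 mm wide (x), 52 mm long (from 26 mm on either side of the knob's axis in y), 27 to 31 mm above the worktop.
- yoyo_red: Red yo-yo lying on its side face, 56 mm diameter, 38 mm high; origin at the centre of its underside. Bystander.
- yoyo_white: White yo-yo lying on its side face, 56 mm diameter, 38 mm high; origin at the centre of its underside. Bystander.
- yoyo_black: Black yo-yo lying on its side face, 56 mm diameter, 38 mm high; origin at the centre of its underside. Bystander.
- cup: Brass cleaning cup, 68 mm wide, 70 mm high; origin at the centre of its underside. Bystander.
- driver: Aluminium hex driver lying along its x, 160 mm long, 18 mm thick; origin at worktop level, 90 mm from the handle's end. Bystander.
- bearing: Steel ball-bearing ring, 22 mm diameter, 8 mm high; origin at the centre of its underside. Bystander.
- oil: Small closed oil bottle, 36 mm diameter, 85 mm high; origin at the centre of its underside. Bystander.
Things that resemble listed ones, but are neither listed nor needed, are in the scene too. There is more than one size of the blade; the job needs the smallest.

How it is judged (in metres and radians):
On the way, in this order (a step that is already met when the one before it is completed fails the run):
1. the blade lies flat in the channel with its notch over the pin and is pressed against the pin with more than 4 N for 0.3 s, with less than 20 N in all on the holder (floor, rails and pin together) (x of pin_c0 in the frame of notch between 0.002 and 0.0058 m and y of pin_c0 in the frame of notch between -0.0025 and 0.0025 m and z of notch in the frame of holder between 0.018 and 0.022 m and angle between blade's own z axis and vertical below 0.05 rad and angle between the x axis of blade and the x axis of holder, either way round below 0.07 rad and contact force between blade and pin_c0 above 4 N and contact force between blade and holder below 20 N), for 0.3 s.
2. the keeper is across (at least 26 of 30 mm) with the blade still home (x of pin_c0 in the frame of notch between 0.002 and 0.0058 m and y of pin_c0 in the frame of notch between -0.0025 and 0.0025 m and z of notch in the frame of holder between 0.018 and 0.022 m and angle between blade's own z axis and vertical below 0.05 rad and angle between the x axis of blade and the x axis of holder, either way round below 0.07 rad and value of joint keeper above 0.026 m), for 0.2 s.
At the end, for the whole second after the job is handed in: The blade lies flat on the channel's floor (within 2 mm and 0.05 rad), along the channel (within 0.07 rad), the pin in its notch with the notch's bottom less than 1.8 mm from the pin and within 2.5 mm of its centre line; the keeper is at 26 mm or more; blade at rest and released (all of step 2 and linear speed of blade below 0.01 m/s and contact force between the fingers and blade below 0.1 N); the robot touches nothing.
It fails at once if the pin is rammed: the blade or the fingers push on it with more than 15 N (contact force between any of blade, the fingers and pin_c0 above 15 N).
It fails at once if a bystander is moved by more than 20 mm (distance of any of yoyo_red, yoyo_white, yoyo_black, cup, driver, bearing, oil from where it was at the start of the episode above 0.02 m).
It also fails if it takes over 64 s, if anything falls off the work surface, if the arm or the gripper's body presses on something with over 40 N, if the wrist force passes 120 N, or if a joint passes its speed limit or range.

## Robot

A 6-joint arm with a two-finger parallel gripper is mounted at the origin on the work surface. World frame = base frame: x ahead of the robot, y to its left, z up, the work surface at z = 0. Lengths are in m, angles in degrees, forces in N, time in s.
With the tool pointing down it reaches from about 0.325 to 0.775 m from the base axis. Payload 5.5 kg.
Tool frame: the origin (TCP) lies at the centre of the arm's flange, where the gripper is bolted on; the fingertips stand 182 mm ahead of it and the grasp point (between the pads) lies 163 mm ahead of it; z points along the fingers, y is the direction in which the jaws open and shut (so a half turn about z gives the same grasp; the last joint's range is limited). The gripper opens to 88 mm and grips with 3 to 60 N. Pads are 20 mm wide; open, the fingers measure 115 mm over their backs; the gripper's body (75 mm by 178 mm) begins 61 mm behind the grasp point.
Start: joints at [-69.998, 5.22, 70.514, -0, 104.267, -3.249], TCP at [0.237, -0.551, 0.405] pointing down, gripper open.
Joint ranges: [-164.24, 164.24], [-49.07, 125.15], [9.68, 141.18], [-86.29, 266.29], [3.28, 154.24], [-151.56, 151.56]. Speed limits (degrees/s): [147.25, 147.25, 172.46, 180, 180, 180].

## Interface

Orientations are given as [roll, pitch, yaw] about the fixed x, y, z axes, in that order (R = Rz(yaw) Ry(pitch) Rx(roll)).
In Python, from station import r gives the robot as it stands. The module is installed in compiled form; this text tells all that it offers. Calls block until the motion is done:
- r.reach(position, orientation): joint-space move of the TCP to a pose.
- r.servo_line(position, rotation=None, speed=0.15): straight line of the TCP; rotation=None keeps the orientation; speed is the mean speed in m/s.
- r.move_joints(angles): joint-space move.
- r.let_go() and r.grab(squeeze=None): open the fingers fully, or close them until they stop; squeeze is the grip in N (None keeps the last).
- r.wait(seconds).
- r.inverse_kinematics(position, orientation): joint angles nearest the present ones, or None.
- r.sense(): the state.
- r.snapshot(name): name is "side" or "top" or "wrist"; returns a dict with "frame" (480x640x3 uint8, red, green, blue), "fx", "fy", "cx", "cy" (pixels), "R" (3x3) and "t" (3): a world point X has camera coordinates R X + t. Camera axes: x right, y down, z forward; pixel columns grow to the right and rows downward; lengths in m; the calibration is good to about 2 mm. A picture is of the moment at which its call begins. There is no depth.
A pose or a line that the arm cannot do raises r.IKError and nothing moves.
- r.hand_in(): hands the job in, once; it reports no verdict.
The state is a dict: "clock": time; "joints": joint angles; "joint_vel": joint speeds; "joint_torque": joint torques, N m; "tcp_pos": TCP position; "orientation": TCP orientation; "contact_force": force on the tool from outside, world axes, zero at the start; "torque": the same for the moment, N m; "opening": finger opening in m.
Only numpy, scipy, OpenCV 4.12 (cv2) and the standard library are available. Lean on these libraries where they do the work, as an engineer would, in place of code of your own. Each camera call takes 0.05 s, during which the arm holds its last target. There are 200 camera calls.

## Working session

There is one attempt and no reset: what is moved stays moved. The work goes in short steps, each a Python script; the robot and the scene stay as the last script left them, time stands still between calls to the robot, and variables do not carry over. Pictures are saved under pics/ and viewed, about 8 in all and at most 12, crops included, and the job is handed in when it is done.

```bash
mkdir -p pics; cat > h.py <<'E'
import numpy as np, cv2
from station import r
def snap(n,f=None):
    s=r.snapshot(n)
    if f: cv2.imwrite('pics/'+f,s['frame'][:,:,::-1]); np.savez('pics/'+f+'.npz',**s)
    return s
def ray(s,px,z):
    R=np.array(s['R']);t=np.array(s['t'])
    d=R.T@np.array([(px[0]-s['cx'])/s['fx'],(px[1]-s['cy'])/s['fy'],1]);c=-R.T@t
    return c+d*(z-c[2])/d[2]
def proj(s,X):
    p=np.array(s['R'])@np.array(X)+np.array(s['t']);return np.array([s['fx']*p[0]/p[2]+s['cx'],s['fy']*p[1]/p[2]+s['cy']])
E
python3 - <<'E'
from h import *
s=snap('top','top0.png');snap('side','side0.png');print(r.sense()); print(ray(s,(320,240),0),ray(s,(0,0),0),ray(s,(640,480),0),s['R'],s['t'],s['fx'])
E
```

```text
{'clock': 0.1, 'joints': array([-6.99978499e+01,  5.25905943e+00,  7.05728559e+01, -2.12686741e-03,
        1.04265254e+02, -3.24805324e+00]), 'joint_vel': array([ 0.02353141, -0.08543277, -0.20186722,  0.07638763,  0.06487314,
       -0.00421878]), 'joint_torque': array([ 3.83213584e-03, -4.47856236e+01, -4.07569706e+01,  7.01922923e-02,
        2.83835776e-02, -1.32717273e-04]), 'tcp_pos': array([ 0.23686809, -0.55133225,  0.40363784]), 'orientation': array([-1.79902870e+02, -3.44661809e-03,  2.32496781e+01]), 'contact_force': array([ 0.22717229, -0.25003594, -0.32381386]), 'torque': array([-0.0400514 , -0.04421337,  0.00307405]), 'opening': 0.08771824148280732}
[ 5.62216115e-01 -1.59569274e-02 -2.22044605e-16] [1.15058925 0.79116411 0.        ] [ 0.03095697 -0.74472988  0.        ] [[ 0.01548267 -0.99950338  0.02744612]
 [-0.99102245 -0.01898534 -0.1323407 ]
 [ 0.13279606 -0.02515073 -0.99082423]] [-0.02049955  0.55613979  1.00085047] 454.72956504689654
```

View pics/top0.png

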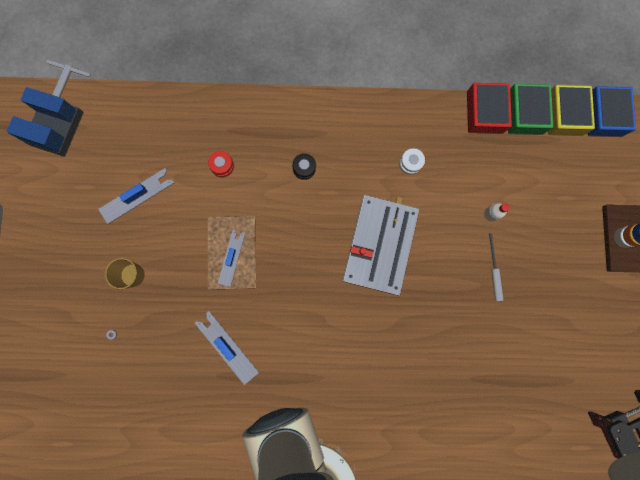

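View pics/side0.png

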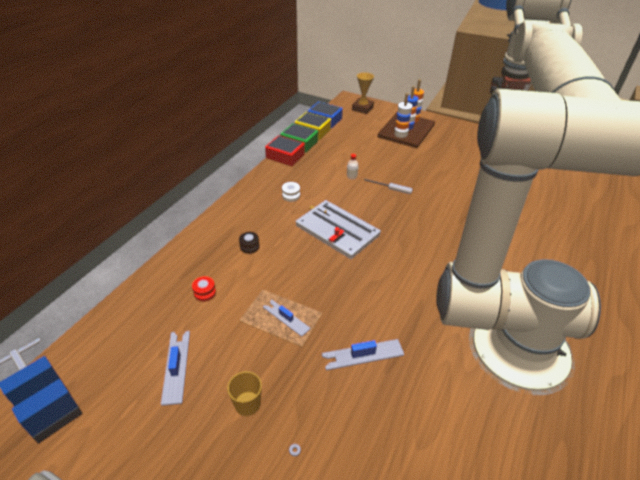

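Top view: three blades lie at (136,197), (231,257) and (227,348). Only (231,257) is on the cork mat and it's the smallest, so it fits. The holder is at (382,245), with its keeper at (362,253) and the pin end up near (397,212). Next, one enlarged crop to confirm, plus mask measurements.

```bash
cat > m0.py <<'E'
from h import *
s=dict(np.load('pics/top0.png.npz'));f=s['frame']
hsv=cv2.cvtColor(f,cv2.COLOR_RGB2HSV)
def comps(mask,box,z,lab,amin=15):
    m=np.zeros_like(mask);x0,y0,x1,y1=box;m[y0:y1,x0:x1]=mask[y0:y1,x0:x1]
    cs,_=cv2.findContours(m,cv2.RETR_EXTERNAL,cv2.CHAIN_APPROX_NONE)
    for c in cs:
        if cv2.contourArea(c)<amin: continue
        b=cv2.boxPoints(cv2.minAreaRect(c))
        W=np.array([ray(s,p,z)[:2] for p in b]);e1=W[1]-W[0];e2=W[2]-W[1]
        L=e1 if np.hypot(*e1)>np.hypot(*e2) else e2
        print(lab,cv2.contourArea(c),b.mean(0).round(1),'world',W.mean(0).round(4),'size',round(np.hypot(*e1),4),round(np.hypot(*e2),4),'yaw',round(np.degrees(np.arctan2(L[1],L[0])),1))
grey=((hsv[...,1]<60)&(hsv[...,2]>110)).astype(np.uint8)*255
blue=cv2.inRange(hsv,(100,130,60),(130,255,255))
red=cv2.inRange(hsv,(0,150,90),(8,255,255))
dark=cv2.inRange(hsv,(0,0,0),(180,255,90))
comps(blue,(205,215,258,290),.028,'rib')
comps(grey,(208,218,256,288),.004+.004,'blade')
gc=cv2.morphologyEx(grey|red|dark,cv2.MORPH_CLOSE,np.ones((9,9)))
comps(gc,(335,185,430,305),.02,'plate',500)
comps(red,(340,235,380,270),.031,'keeper')
comps(dark,(340,190,425,300),.026,'rails')
a=cv2.resize(f[210:295,200:262],None,fx=6,fy=6,interpolation=2);b=cv2.resize(f[190:275+25,340:424],None,fx=4.64,fy=4.64,interpolation=2)[:510]
cv2.imwrite('pics/crop0.png',np.hstack([a,b])[:,:,::-1]);print(a.shape,b.shape)
E
python3 m0.py
```

```text
rib 75.5 [229.8 256.7] world [0.5161 0.19  ] size 0.0385 0.0129 yaw -12.8
blade 668.5 [230.9 257.7] world [0.5162 0.1906] size 0.131 0.0325 yaw -12.8
plate 5082.0 [381.1 244.8] world [ 0.5524 -0.1582] size 0.212 0.1395 yaw -13.4
keeper 109.5 [361.1 250.9] world [ 0.5346 -0.1099] size 0.0163 0.0496 yaw -103.1
rails 25.5 [360.6 255.4] world [ 0.5247 -0.1094] size 0.0068 0.0458 yaw -103.1
rails 201.0 [398.1 248.5] world [ 0.5433 -0.1964] size 0.1761 0.0086 yaw -13.3
rails 192.5 [378.9 243.2] world [ 0.5547 -0.1519] size 0.1763 0.0084 yaw -13.3
(510, 372, 3) (510, 390, 3)
```

View pics/crop0.png

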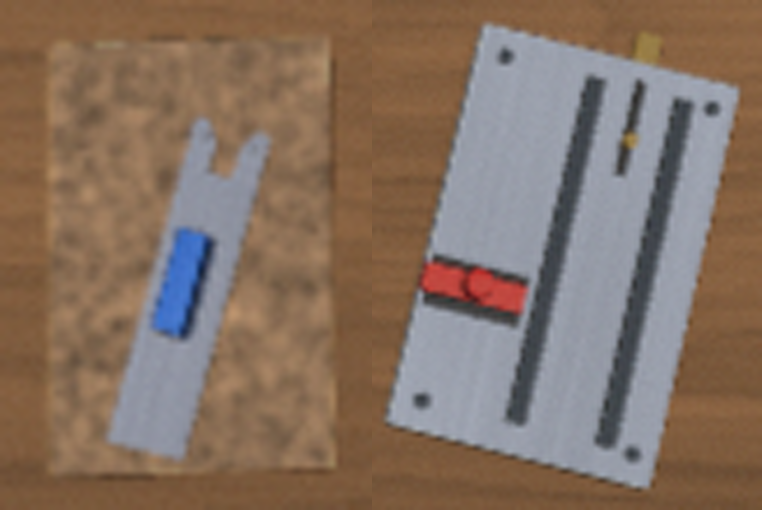

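The crop confirms it: the small blade on the cork has its notch at crop (225,165), towards world +x, and its rib at (182,283). The holder's pin is at crop (628,140) and the red keeper is open on the left. I'll move above the blade and refine with the wrist camera.

```bash
cat >> h.py <<'E'
def down(x,y,z,yaw,line=False,speed=.15):
    o=[180,0,yaw]
    (r.servo_line([x,y,z],o,speed) if line else r.reach([x,y,z],o))
E
python3 - <<'E'
from h import *
down(.516,.1903,.36,167.2); s=snap('wrist','w1.png'); print(r.sense()['clock'],r.sense()['joints'].round(1),r.sense()['tcp_pos'],r.sense()['contact_force'])
hsv=cv2.cvtColor(s['frame'],cv2.COLOR_RGB2HSV)
m=cv2.inRange(hsv,(100,130,60),(130,255,255))
cs,_=cv2.findContours(m,cv2.RETR_EXTERNAL,cv2.CHAIN_APPROX_NONE)
for c in cs:
    if cv2.contourArea(c)>100:
        b=cv2.boxPoints(cv2.minAreaRect(c)); print(b.round(),[ray(s,p,.032)[:2].round(4) for p in b],ray(s,b.mean(0),.032))
print(-s['R'].T@s['t'])
E
```

```text
2.9417 [ 16.6  -2.8  83.1  -0.   99.6 -60.5] [0.51628442 0.18962966 0.36003357] [-0.64861486 -0.21921654 -0.02836075]
[[571. 330.]
 [625. 285.]
 [652. 319.]
 [598. 363.]] [array([0.6498, 0.38  ]), array([0.618 , 0.4258]), array([0.6547, 0.4484]), array([0.6887, 0.4021])] [0.65228465 0.41432414 0.032     ]
[[315. 201.]
 [328. 201.]
 [328. 252.]
 [315. 252.]] [array([0.4914, 0.1896]), array([0.4936, 0.1996]), array([0.5346, 0.1905]), array([0.5322, 0.1801])] [0.51257386 0.19004179 0.032     ]
[0.43866783 0.20705789 0.34111965]
```

View pics/w1.png

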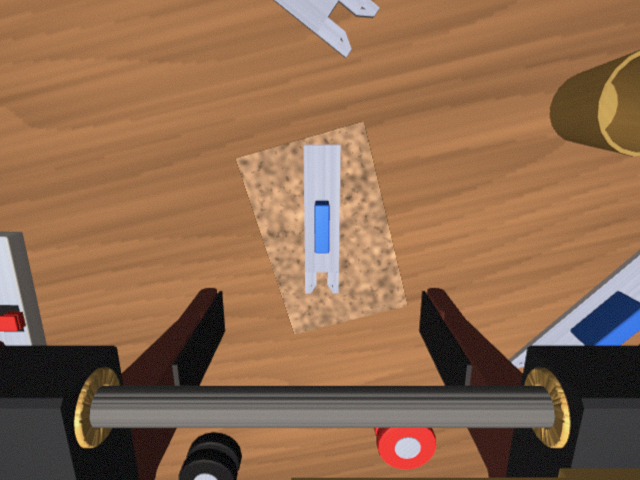

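The wrist view shows the blade upright at columns 304–340, with the rib at (321,227) and the notch towards the jaws. Both cameras put the rib at (0.515, 0.190), yaw −12.8, so I'll grasp there.

```bash
python3 - <<'E'
from h import *
down(.515,.190,.25,167.2,True,.2); down(.515,.190,.194,167.2,True,.08)
r.grab(25); q=r.sense(); print(q['opening'],q['contact_force'].round(2))
down(.515,.190,.30,167.2,True,.15); q=r.sense(); print(q['opening'],q['contact_force'].round(2))
# over holder, blade origin at holder x=-17
h=np.array([.549,-.1742]);a=np.radians(-13.3);u=np.array([np.cos(a),np.sin(a)])
p=h-.017*u
down(p[0],p[1],.30,166.7); r.wait(.2); q=r.sense(); print(q['clock'],q['tcp_pos'],q['orientation'],q['contact_force'].round(2))
s=snap('wrist','w2.png')
E
```

```text
0.011865442121313102 [-0.23  0.33 -0.02]
0.011453239754312271 [-0.03  0.58 -2.48]
8.05 [ 0.53276608 -0.16919703  0.30003161] [1.79990742e+02 6.47155425e-03 1.66802226e+02] [ 0.65  0.86 -1.83]
```

View pics/w2.png

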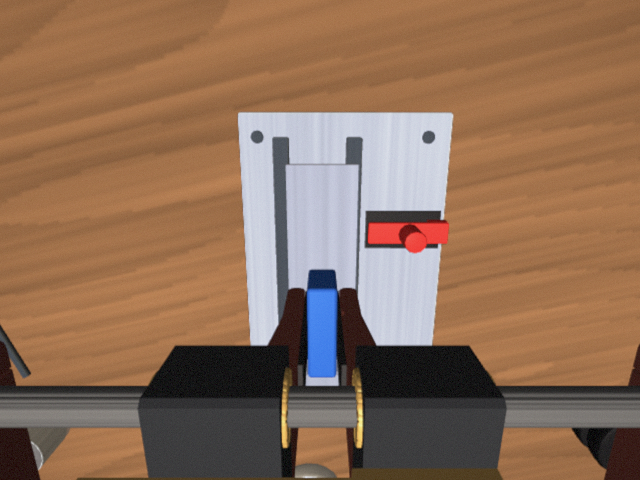

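The blade is held by the rib with its tail at columns 286–358, and the rails are at 273 and 362. I'll compute the lateral offset from these edges.

```bash
cat > m2.py <<'E'
from h import *
import sys
s=dict(np.load('pics/'+sys.argv[1]+'.npz'));f=s['frame']
g=cv2.cvtColor(f,cv2.COLOR_RGB2GRAY).astype(float)
h=np.array([.549,-.1742]);a=np.radians(-13.3);u=np.array([np.cos(a),np.sin(a)]);v=np.array([-u[1],u[0]])
for row in map(int,sys.argv[2:]):
    L=g[row,235:460];d=np.diff(L)
    e=[i for i in range(1,len(d)-1) if abs(d[i])>12 and abs(d[i])>=abs(d[i-1]) and abs(d[i])>abs(d[i+1])]
    for i in e:
        px=235+i+.5; o=[]
        for z in (.02,.026,.114):
            w=ray(s,(px,row),z)[:2]-h;o+=[(w@u*1e3).round(1),(w@v*1e3).round(2)]
        print(row,px,round(d[i]),'z20 %s,%s z26 %s,%s z114 %s,%s'%tuple(o))
E
python3 m2.py w2.png 145 158 190 240
```

```text
145 239.5 36 z20 -85.7,-51.61 z26 -85.9,-50.41 z114 -89.6,-32.79
145 271.5 -63 z20 -85.7,-31.23 z26 -86.0,-30.5 z114 -89.6,-19.74
145 288.5 96 z20 -85.8,-20.4 z26 -86.0,-19.92 z114 -89.6,-12.81
145 345.5 -72 z20 -85.9,15.9 z26 -86.1,15.55 z114 -89.7,10.42
145 361.5 58 z20 -85.9,26.09 z26 -86.2,25.51 z114 -89.7,16.94
145 449.5 -54 z20 -86.1,82.14 z26 -86.3,80.27 z114 -89.8,52.81
158 239.5 57 z20 -77.6,-52.06 z26 -78.0,-50.85 z114 -84.4,-33.08
158 272.5 -63 z20 -77.6,-30.85 z26 -78.1,-30.13 z114 -84.4,-19.5
158 288.5 82 z20 -77.7,-20.57 z26 -78.1,-20.08 z114 -84.5,-12.92
158 345.5 -58 z20 -77.8,16.06 z26 -78.2,15.71 z114 -84.5,10.52
158 361.5 82 z20 -77.8,26.35 z26 -78.3,25.76 z114 -84.5,17.11
158 448.5 -70 z20 -78.0,82.27 z26 -78.4,80.39 z114 -84.7,52.9
190 241.5 73 z20 -57.0,-51.9 z26 -57.9,-50.69 z114 -71.2,-32.97
190 273.5 -56 z20 -57.0,-30.86 z26 -58.0,-30.13 z114 -71.3,-19.51
190 285.5 72 z20 -57.1,-22.97 z26 -58.0,-22.43 z114 -71.3,-14.46
190 357.5 -64 z20 -57.2,24.37 z26 -58.1,23.83 z114 -71.4,15.84
190 360.5 91 z20 -57.2,26.34 z26 -58.1,25.75 z114 -71.4,17.1
190 445.5 -72 z20 -57.4,82.24 z26 -58.3,80.36 z114 -71.5,52.88
240 244.5 54 z20 -22.8,-51.71 z26 -24.5,-50.51 z114 -49.4,-32.85
240 275.5 -60 z20 -22.9,-30.57 z26 -24.6,-29.85 z114 -49.4,-19.32
240 287.5 53 z20 -22.9,-22.38 z26 -24.6,-21.86 z114 -49.4,-14.08
240 356.5 -51 z20 -23.1,24.68 z26 -24.8,24.12 z114 -49.5,16.04
240 359.5 71 z20 -23.1,26.72 z26 -24.8,26.12 z114 -49.5,17.35
240 364.5 -76 z20 -23.1,30.13 z26 -24.8,29.46 z114 -49.5,19.53
240 367.5 45 z20 -23.1,32.18 z26 -24.8,31.45 z114 -49.5,20.84
240 399.5 -33 z20 -23.2,54.0 z26 -24.8,52.78 z114 -49.6,34.81
240 405.5 46 z20 -23.2,58.1 z26 -24.9,56.78 z114 -49.6,37.43
240 426.5 18 z20 -23.2,72.42 z26 -24.9,70.77 z114 -49.6,46.6
240 447.5 13 z20 -23.3,86.75 z26 -24.9,84.77 z114 -49.6,55.76
```

Relative to the blade, the channel centre is about 2.9 mm towards −y, which disagrees with the top camera by about 2 mm. I'll shift, go lower and remeasure from close up.

```bash
python3 - <<'E'
from h import *
h=np.array([.549,-.1742]);a=np.radians(-13.3);u=np.array([np.cos(a),np.sin(a)]);v=np.array([-u[1],u[0]])
p=h-.017*u-.0028*v
down(p[0],p[1],.235,166.7,True,.15); r.wait(.2); q=r.sense(); print(q['clock'],q['tcp_pos'],q['orientation'],q['contact_force'].round(2),(q['tcp_pos'][:2]-h)@u,(q['tcp_pos'][:2]-h)@v)
s=snap('wrist','w3.png')
E
sed -i 's/.114)/.049)/' m2.py; python3 m2.py w3.png 100 130 150 200 | cut -c1-200;  python3 - <<'E'
import cv2;f=cv2.imread('pics/w3.png');cv2.imwrite('pics/w3c.png',f[40:420,200:470])
E
```

```text
8.8833 [ 0.5322164  -0.17315305  0.23668481] [-1.79979004e+02  1.54311799e-01  1.66699000e+02] [-0.38  0.15 -0.75] -0.016574289852809346 -0.002842195965702138
130 240.5 -36 z20 -94.4,-41.95 z26 -94.4,-40.77 z114 -94.6,-36.25
130 247.5 41 z20 -94.4,-38.61 z26 -94.4,-37.53 z114 -94.6,-33.4
150 264.5 -57 z20 -85.1,-30.87 z26 -85.4,-30.03 z114 -86.7,-26.8
150 286.5 70 z20 -85.1,-20.23 z26 -85.5,-19.71 z114 -86.7,-17.72
150 361.5 -79 z20 -85.2,16.04 z26 -85.5,15.45 z114 -86.8,13.22
150 383.5 81 z20 -85.2,26.67 z26 -85.5,25.77 z114 -86.8,22.3
200 265.5 -52 z20 -60.7,-31.35 z26 -61.8,-30.49 z114 -65.9,-27.21
200 286.5 52 z20 -60.7,-20.82 z26 -61.8,-20.28 z114 -65.9,-18.23
200 359.5 -77 z20 -60.8,15.77 z26 -61.9,15.2 z114 -66.0,13.0
200 381.5 86 z20 -60.8,26.8 z26 -61.9,25.89 z114 -66.0,22.4
```

View pics/w3c.png

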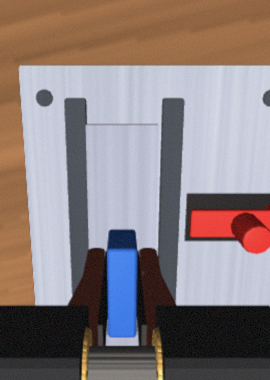

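The rails' inner faces are at crop columns 87 and 163, the blade between them at 86–158. Channel centre reads v ≈ −2.2 mm and blade v ≈ −2.6 mm, so I'll correct by +0.4 mm. Then lower until touch and slide in small force-checked steps.

```bash
cat >> h.py <<'E'
H=np.array([.549,-.1742]);A=np.radians(-13.3);U=np.array([np.cos(A),np.sin(A)]);V=np.array([-U[1],U[0]])
def go(u,v,z,speed=.05):
    p=H+u*U+v*V; r.servo_line([p[0],p[1],z],[180,0,166.7],speed)
def F(n=3):
    a=[]
    for _ in range(n): r.wait(.02); a.append(r.sense()['contact_force'])
    f=np.mean(a,0); return np.array([f[:2]@U,f[:2]@V,f[2]])
def P():
    t=r.sense()['tcp_pos'];d=t[:2]-H; return np.round(np.array([d@U,d@V,t[2]])*1e3,2)
E
python3 - <<'E'
from h import *
go(-.017,-.0024,.235,.03); r.wait(.2); go(-.017,-.0024,.2135,.06); r.wait(.3); f0=F(5); print('free',f0.round(2),P())
z=.2135
while z>.2075:
    z-=.0005; go(-.017,-.0024,z,.02); f=F(2)-f0; print(round(z,4),f.round(2),P())
    if f[2]>2.0: break
np.save('st.npy',[z,*f0]); print(r.sense()['clock'])
E
```

```text
free [ 0.37  0.33 -1.65] [-16.92  -2.42 213.8 ]
0.213 [-0.48 -0.72  0.01] [-17.01  -2.39 212.99]
0.2125 [-0.61  0.29  0.22] [-17.03  -2.38 212.42]
0.212 [-0.09 -0.47 -0.21] [-17.01  -2.4  211.97]
0.2115 [-0.86  0.19 -0.07] [-17.02  -2.41 211.47]
0.211 [ 0.56 -0.48  0.14] [-17.01  -2.41 210.97]
0.2105 [-0.29 -0.02 -0.16] [-17.02  -2.39 210.45]
0.21 [-0.79 -0.43 -0.36] [-17.    -2.41 210.  ]
0.2095 [-2.78 -0.6   4.51] [-17.01  -2.4  210.01]
12.5417
```

```bash
python3 - <<'E'
from h import *
st=np.load('st.npy');f0=st[1:];z=.2098
go(-.017,-.0024,z,.02); print((F(4)-f0).round(2),P())
u=-.017;v=-.0024
go(-.010,v,z,.04);u=-.010;r.wait(.1);base=F(4)-f0;print('slide',base.round(2),P())
while u<.030:
    u+=.0005; go(u,v,z,.025); f=F(1)-f0
    if abs(f[0]-base[0])>1.8 or abs(f[1]-base[1])>1.8:
        f=F(3)-f0
        print(round(u*1e3,1),f.round(2),P())
        if f[0]-base[0]<-2.5 or abs(f[1]-base[1])>2.5: break
print('stop',u,(F(4)-f0).round(2),P(),r.sense()['clock'])
E
```

```text
[-3.01 -0.38  4.5 ] [-16.99  -2.38 209.98]
slide [ 1.64 -0.76  3.32] [ -9.66  -2.43 209.99]
-9.0 [-4.02 -0.56  6.88] [ -9.24  -2.43 209.99]
stop -0.009 [-4.15 -0.6   6.78] [ -9.25  -2.43 209.98] 14.0
```

```bash
python3 - <<'E'
from h import *
f0=np.load('st.npy')[1:]
for z in (.2101,.2103,.2105,.2107):
    go(-.009,-.0024,z,.02); r.wait(.1); f=F(4)-f0; print(z,f.round(2),P())
    if f[2]<1: break
u,v=-.009,-.0024
while u<.030:
    u+=.0005; go(u,v,z,.025); f=F(1)-f0
    if f[2]>2.5: z+=.0002; 
    if abs(f[0])>2.5 or abs(f[1])>2.5:
        r.wait(.1);f=F(4)-f0
        print(round(u*1e3,1),z,f.round(2),P())
        if f[0]<-3.2 or abs(f[1])>2.5: break
print('stop',u,z,(F(4)-f0).round(2),P(),r.sense()['clock'])
E
```

```text
0.2101 [-4.62 -1.15  6.15] [ -9.22  -2.43 209.99]
0.2103 [-2.33 -0.63  2.79] [ -8.97  -2.37 210.01]
0.2105 [-0.69 -0.21 -0.03] [ -8.99  -2.35 210.24]
13.0 0.2105 [-3.9  -0.44  1.49] [ 12.8   -2.42 210.4 ]
stop 0.013000000000000013 0.2105 [-4.76 -0.05  1.8 ] [ 12.8   -2.42 210.39] 27.2167
```

Contact at u = 12.8 mm with no side force. Before pressing, I'll check against the pin position seen in the first top view (this costs no robot time).

```bash
python3 - <<'E'
from h import *
s=dict(np.load('pics/top0.png.npz'));hsv=cv2.cvtColor(s['frame'],cv2.COLOR_RGB2HSV)
m=cv2.inRange(hsv,(15,90,90),(35,255,255));m[:,:390]=0;m[:,402:]=0;m[:206]=0;m[230:]=0
ys,xs=np.nonzero(m);print(len(xs),xs.mean(),ys.mean())
for px in ((xs.mean(),ys.mean()),(395.2,220.2)):
    w=ray(s,px,.028)[:2]-H;print((w@U*1e3).round(1),(w@V*1e3).round(1))
E
```

```text
8 395.0 219.5
62.7 -0.5
61.2 -1.3
```

This agrees: the top view puts the pin at u ≈ 62 mm, so home is u ≈ 13 mm. Now I'll press and hold, then release and back off upward.

```bash
python3 - <<'E'
from h import *
f0=np.load('st.npy')[1:];u,v,z=.013,-.0024,.2105
for _ in range(8):
    f=F(4)-f0; print(round(u*1e3,2),f.round(2),P())
    if f[0]<-7: break
    u+=.0002; go(u,v,z,.02); r.wait(.08)
for _ in range(5): print((F(6)-f0).round(2),P())
print(r.sense()['clock'])
E
```

```text
13.0 [-4.9  -0.63  1.79] [ 12.81  -2.4  210.39]
13.2 [-5.88 -0.34  2.4 ] [ 12.92  -2.42 210.38]
13.4 [-6.68 -0.2   2.92] [ 13.06  -2.43 210.38]
13.6 [-7.02  0.06  2.91] [ 13.16  -2.41 210.38]
[-7.51 -0.45  2.85] [ 13.17  -2.41 210.4 ]
[-7.08 -0.58  3.08] [ 13.16  -2.42 210.37]
[-7.4  -0.14  3.04] [ 13.15  -2.39 210.37]
[-7.37 -0.49  3.32] [ 13.16  -2.42 210.39]
[-7.32 -0.12  3.08] [ 13.16  -2.39 210.38]
28.9833
```

It held at about 7.3 N with 3 N vertical. Release, lift and view, then go behind the knob.

```bash
python3 - <<'E'
from h import *
f0=np.load('st.npy')[1:]
go(.0133,-.0024,.2104,.02); print((F(3)-f0).round(2)); r.let_go(); r.wait(.1); print((F(3)).round(2),P(),r.sense()['opening'])
go(.0133,-.0024,.26,.12)
go(-.03,.092,.26,.25); r.grab(10); print(r.sense()['opening'],P(),r.sense()['clock'])
s=snap('top','t2.png'); snap('wrist','w4.png')
f=s['frame'][180:310,330:440]; cv2.imwrite('pics/t2c.png',cv2.resize(f,None,fx=4.5,fy=4.5,interpolation=2)[:,:,::-1])
E
```

```text
[-6.45  0.    3.14]
[-0.37 -0.11 -0.22] [ 13.3   -2.39 210.38] 0.08778135204079765
0.000731260532581219 [-30.    92.01 259.98] 33.1417
```

View pics/t2c.png

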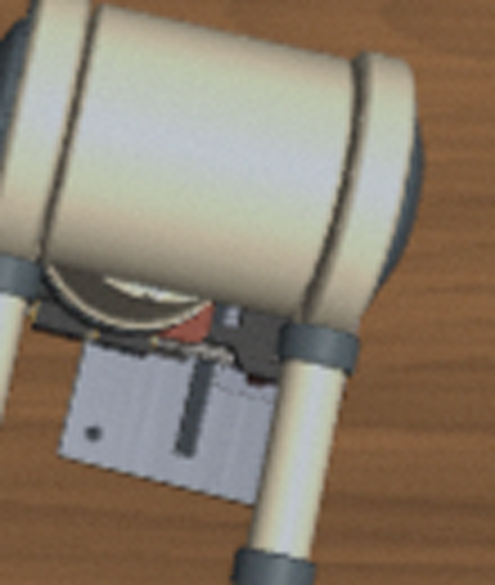

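View pics/w4.png

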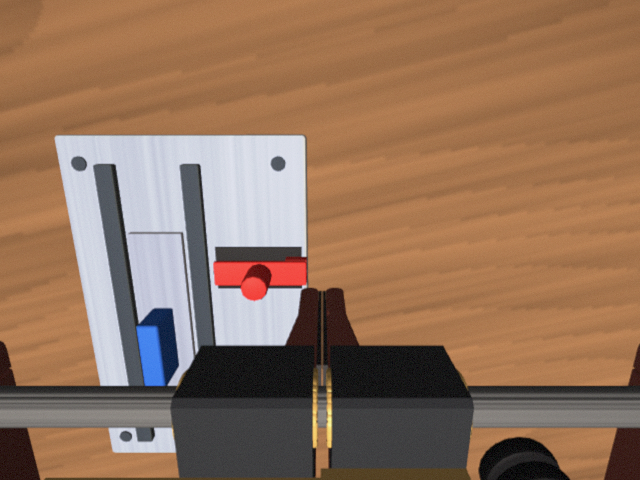

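The top view is hidden by the arm. The wrist view shows the blade lying straight between the rails with its tail edge at (155,233), rib at (150,355), knob top at (254,288) and the closed fingers at (322,300). I'll cast the rays, then push.

```bash
cat > push.py <<'E'
from h import *
s=dict(np.load('pics/w4.png.npz'))
for n,px,z in (('knob',(254,288),.053),('tail',(155,233),.024),('plateTL',(55,136),.02),('plateTR',(305,136),.02)):
    w=ray(s,px,z)[:2]-H; print(n,(w@U*1e3).round(1),(w@V*1e3).round(1))
ku=(ray(s,(254,288),.053)[:2]-H)@U
ku=np.clip(ku,-.035,-.025)
go(ku,.092,.221,.12); r.wait(.1); f0=F(4); go(ku,.056,.221,.06); print((F(3)-f0).round(2),P())
v=.056
while v>.040:
    v-=.001; go(ku,v,.221,.03); f=F(2)-f0
    if f[1]>6: break
r.wait(.1);print(v,(F(4)-f0).round(2),P(),r.sense()['clock'])
E
python3 push.py
```

```text
knob -31.2 57.3
tail -52.4 -2.3
plateTL -105.0 -51.2
plateTR -105.2 82.7
[0.29 0.12 0.14] [-31.25  55.9  220.8 ]
0.04199999999999999 [-0.55  5.8  -0.54] [-31.19  42.72 220.97] 38.8167
```

```bash
python3 - <<'E'
from h import *
go(-.0312,.060,.221,.1); go(-.0312,.080,.30,.2)
down(.40,.10,.36,166.7); print(r.sense()['clock'],r.sense()['contact_force'])
s=snap('top','t3.png'); print(r.sense()['joints'].round(0))
f=s['frame'][185:305,335:435]; cv2.imwrite('pics/t3c.png',cv2.resize(f,None,fx=5,fy=5,interpolation=2)[:,:,::-1])
E
```

```text
40.6583 [-0.49456654 -0.53605583 -0.40873356]
[  9. -24. 102.  -0. 103. -67.]
```

View pics/t3c.png

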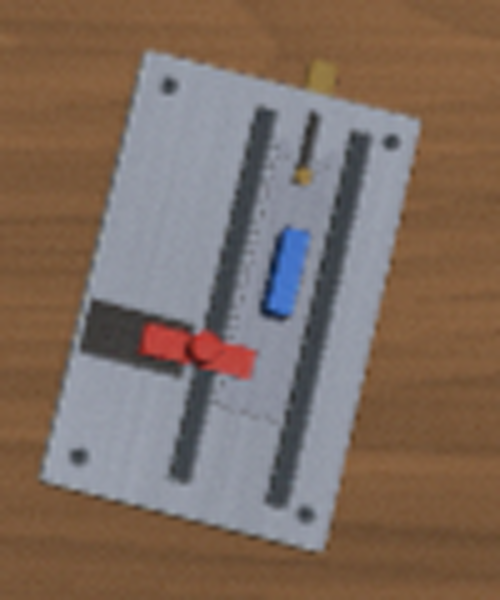

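The keeper's knob is now at crop (205,346), over the rail. The pin at (304,177) sits in the notch, and the rib is at (287,272). One numeric check of keeper travel and the pin-to-blade distance.

```bash
python3 - <<'E'
from h import *
for n in ('top0','t3'):
    s=dict(np.load(f'pics/{n}.png.npz'));hsv=cv2.cvtColor(s['frame'],cv2.COLOR_RGB2HSV)
    for lab,lo,hi,z in (('red',(0,150,90),(8,255,255),.031),('rib',(100,130,60),(130,255,255),.046),('pin',(15,90,90),(35,255,255),.03)):
        m=cv2.inRange(hsv,lo,hi); k=np.zeros_like(m); 
        x0,y0,x1,y1=(390,208,402,230) if lab=='pin' else (340,215,420,280); k[y0:y1,x0:x1]=m[y0:y1,x0:x1]
        p=cv2.findNonZero(k)
        if p is None: continue
        c,sz,an=cv2.minAreaRect(p) ; w=ray(s,c if lab!='pin' else p.reshape(-1,2).mean(0),z)[:2]-H; print(n,lab,len(p),(w@U*1e3).round(1),(w@V*1e3).round(1))
E
```

```text
top0 red 134 -28.8 59.2
top0 pin 8 62.3 -0.2
t3 red 121 -29.6 29.6
t3 rib 95 13.0 -0.1
t3 pin 8 62.3 -0.2
```

Keeper travel is 29.6 mm. The pin is 49.3 mm from the blade's origin, and fully home is 49.0 mm. The blade is centred to 0.1 mm, so I'm handing in.

```bash
python3 -c "
from h import *
r.hand_in();print(r.sense()['clock'])"
```

```text
the job is handed in; nothing more can be done
the job is handed in; nothing more can be done
```

I gripped the smallest blade, the one on the cork mat, by its rib and laid it in the channel. I slid it in force-checked steps onto the pin and held it there for about 0.6 s. The wrist sensor then read about 7.3 N along the channel and 3 N vertical. I let go, pushed the keeper across to its stop with about 6 N, backed off and handed in. The robot's clock read about 41 s at my last check; no verdict is reported.

**Last checks (top view):**
- **Keeper:** it moved 29.6 mm of 30.
- **Blade:** the pin is 49.3 mm from the blade's origin (49.0 is fully home) and the blade is centred on it to about 0.1 mm. The view resolves only about 1–2 mm.

**Disagreements and surprises:**
- The top and wrist cameras differed by about 2 mm on the channel's sideways position. I used the wrist view, and almost no side force appeared when the blade met the pin.
- The blade pressed on the floor with up to about 7 N early in the slide, before it reached the pin. I raised the arm about 0.7 mm to ease it.
- The knob met the fingers later than I expected, because the closed fingertips are thinner than I assumed.
- I never measured the pin force directly; I judged it from the wrist sensor, less a little friction.

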